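# Roll a buffing spindle into the vee cradle and clamp it

## Task

Set the buffing-machine spindle up for work: roll it up the loading ramp, without lifting it off, until it drops into the vee and settles there by itself, square and about mid-length, with the clamp still wide open. Then swing the clamp arm over and press its cross-bar down until the rubber pad bears firmly on the spindle and stays bearing after you let go; the spindle is polished, so press it gently, by feel, both with the fingers and through the clamp. Leave the other things on the bench where they are.

Things in the scene. Friction and masses are not known exactly. Their poses are not given: they have to be found in the camera images.
- vee_fixture: Steel vee fixture bolted to the bench, base plate 185 x 150 x 12 mm. Origin: on the bench top under the vee line, mid-length. Its y axis runs along the vee, x across it, z up; loading ramp on the -x side, clamp hinge on the +x side. The 90 degree vee, 90 mm long, has its apex at x = 0, z = 30 mm; the near flank ends at the ramp's lip, the far flank goes up to x = 24, z = 54 mm.
- ramp_lip (a point): Mid-point of the lip where the ramp meets the vee: fixture x = -14 mm, 44 mm above the bench. The aluminium ramp, 130 mm wide, rises 3 degrees towards the vee, from z = 40.5 mm at x = -82 mm up to this lip. Two stops 7 mm high, 14 mm wide, stand on it at y = +-40 mm, x = -76 to -82 mm, with nothing between them.
- vee_seat (a point): Point in the fixture where the spindle's centre lies when it is fully seated: 48.4 mm above the bench on the vee line, mid-length.
- spindle: Polished steel spindle, 0.35 to 0.65 kg: round body 26 mm in diameter, 120 mm long, with a 16 x 16 mm journal at each end (152 mm over all). Origin: its centre. Its y axis is the spindle axis; x, z turn as it rolls. It starts across the ramp against the stops, parallel to the vee, at fixture x = -65 mm, up to 10 mm off mid-length; let go on the ramp it may stay or roll back.
- clamp_hinge (a point): Middle of the clamp's hinge axis (along the fixture's y): fixture x = 55 mm, 81 mm above the bench, between two cheeks 36 mm wide over both and 92 mm high. The steel clamp arm, 14 mm wide and 12 mm thick, runs from here to the cross-bar. 55 mm from the hinge a brass screw passes through it and ends below in an 18 mm rubber pad.
- clamp_arm (a joint): Clamp arm angle, rad: 0 = level over the vee, pointing to the fixture's -x; 1.57 = upright; 1.7 to 1.95 at the start, leaning away from the vee; stops at 2.0 and -0.15. It turns stiffly (0.5 N m, some 4 N at the bar) and stays where it is left; with the pad on the spindle it keeps up to about 10 N on the pad after the bar is let go.
- clamp_bar (a point): Centre of the black cross-bar at the arm's end, 14 mm thick, 70 mm long along the fixture's y, 130 mm from the hinge. The pad stands 10 to 18 mm below the arm, set differently each time and not measured: it meets the seated spindle at a joint value between about -0.08 and 0.08; feel for it. About 3 N of the push on the bar is lost, the rest is 2.4 times at the pad: 7 to 12 N is right.
- polish_tin: Bystander: round tin 68 mm across, 22 mm high, origin under its centre. Leave alone.
- thread_spool: Bystander: thread spool 38 mm across, 50 mm high, standing; origin under its centre. Leave alone.
- heel_block: Bystander: rubber heel block 50 x 45 x 30 mm, origin under its centre. Leave alone.
- hammer: Bystander: hammer lying on the bench. Leave alone.
- glue_bottle: Bystander: bottle 52 mm across, 130 mm high, standing. Leave alone.
- shoe_last: Bystander: wooden shoe last, about 240 mm long and 80 mm high. Leave alone.
- awl: Bystander: awl lying on the bench. Leave alone.
Things that resemble listed ones, but are neither listed nor needed, are in the scene too. Several things have the shape of the vee_fixture; the one meant has the colours described above.

How it is judged:
On the way, in this order (a step that is already met when the one before it is completed fails the run):
1. the spindle lies settled in the vee, square to it, clamp still wide open (x of spindle in the frame of vee_fixture between -0.002 and 0.002 m and z of spindle in the frame of vee_fixture between 0.0459 and 0.0504 m and angle between the y axis of spindle and the y axis of vee_fixture, either way round below 0.04 rad and linear speed of spindle below 0.02 m/s and value of joint clamp_arm above 1 rad), for 0.3 s.
2. the clamp bears on the spindle with more than 3 N (contact force between clamp_arm and spindle above 3 N), for 0.3 s.
At the end, for the whole second after the job is handed in: The spindle rests in the vee (axis within 2 mm of the seat across the vee and about 2 mm in height, square within 0.04 rad, within 30 mm of mid-length, at rest) and the clamp pad keeps bearing on it with more than 3 N, with nobody holding the bar (x of spindle in the frame of vee_fixture between -0.002 and 0.002 m and z of spindle in the frame of vee_fixture between 0.0459 and 0.0504 m and y of spindle in the frame of vee_fixture between -0.03 and 0.03 m and angle between the y axis of spindle and the y axis of vee_fixture, either way round below 0.04 rad and linear speed of spindle below 0.01 m/s and value of joint clamp_arm below 0.15 rad and contact force between clamp_arm and spindle above 3 N); the robot touches nothing.
It fails at once if spindle lifted off the fixture (its centre more than 80 mm above the bench) (height (world z) of spindle above 0.08 m).
It fails at once if spindle dropped off the fixture (height (world z) of spindle below 0.035 m).
It fails at once if clamp pressed on the spindle with more than 35 N (contact force between clamp_arm and spindle above 35 N).
It fails at once if fingers pressed on the spindle with more than 20 N (contact force between the fingers and spindle above 20 N).
It fails at once if a bystander moved more than 20 mm (distance of any of polish_tin, thread_spool, heel_block, hammer, glue_bottle, shoe_last, awl from where it was at the start of the episode above 0.02 m).
It also fails if it takes over 64 s, if anything falls off the work surface, if the arm or the gripper's body presses on something with over 40 N, if the wrist force passes 120 N, or if a joint passes its speed limit or range.

## Robot

A 7-joint arm with a two-finger parallel gripper is mounted at the origin on the work surface. World frame = base frame: x ahead of the robot, y to its left, z up, the work surface at z = 0. Lengths are in m, angles in rad, forces in N, time in s.
With the tool pointing down it reaches from about 0.425 to 1.025 m from the base axis. Payload 9.4 kg.
Tool frame: the origin (TCP) lies midway between the tips of the shut fingers; the grasp point (between the pads) lies 19 mm behind it; z points along the fingers, y is the line along which they close (so a half turn about z gives the same grasp; the last joint's range is limited). The gripper opens to 85 mm and grips with 20 to 120 N. Pads are 22 mm wide; open, the fingers measure 114 mm over their backs; the gripper's body (76 mm by 85 mm) begins 54 mm behind the grasp point. The pads swing forward as they close: fully open they stand 13 mm farther back than shut.
Start: joints at [-1.184, 0.599, -0.003, 1.599, 0.002, 0.943, -0.08], TCP at [0.324, 0.648, 0.231] pointing down, gripper open.
Joint ranges: [-2.57, 2.57], [-0.35, 1.97], [-1.29, 1.29], [0.11, 2.56], [-1.05, 4.19], [0.11, 1.86], [-2.63, 2.63]. Speed limits (rad/s): [2.22, 2.22, 3.01, 3.01, 3.14, 3.14, 3.14].

## Interface

Orientations are given as a unit quaternion [x, y, z, w].
In Python, from station import sense, optics, workorder, finder gives the robot as it stands.
- The arm moves only by the tool servo_tool, never from a script. Its argument "targets" is a list of rows, each a list of 4 numbers: the shift along the tool's x, y, z in m, then the turn about the tool's z in rad. A call has 1 to 12 rows; each row shifts and turns the commanded pose from where the row before left it, along the tool's axes as they then stand; what a row does not reach is not made up. A row lasts 1/12 s, in which the tool goes at most 41.7 mm and 7.16 degrees, less where a joint would pass 70% of its speed; a pose out of reach is approached as far as the arm can. A call is refused whole if a number of a shift passes 0.0417 or a number of a turn 0.125, either way. A call with a gripper value outside its range is refused whole. "gripper" is the closure, from 0 (fully open) to 1 (shut), set as the call begins (left out, the last holds). The fingers move at their own pace and stop on an object; "force" is the grip in N (left out, the last holds). Time passes only in rows, so rows that do not move let the fingers close. It gives the time, the measured TCP pose, the force, the opening and the grip force at its end, in the units of the state.
- sense(): the state, without advancing time (a new reading comes with each control period).
- optics.grab_frame(name): name is "scene" or "top" or "wrist"; returns a dict with "frame" (384x512x3 uint8, red, green, blue), "camera_matrix" (3x3 intrinsics, pixels), "rvec" (rotation vector, rad) and "tvec" (3), from world to camera coordinates, as OpenCV has them. Camera axes: x right, y down, z forward; pixel columns grow to the right and rows downward; lengths in m; the calibration is good to about 2 mm. A picture is of the moment at which its call begins. There is no depth.
- workorder.job_done(): hands the job in; it is judged then, once.
Trained networks look in the newest picture that a camera, given by its name, has taken for a name from the list of things; names that differ only in an ending like _2 or _b are one class to them, and where a whole thing is asked for, a point or a joint stands for the part that bears it (a point fixed in the world has none). Each returns a list of dicts, best first, with "p" (0 to 1); they miss things now and then, are a little off and sometimes report something else, mostly with a low value. They report only what shows in the picture. A call takes as long as a camera call. They do not tell look-alikes from the thing itself.
- finder.trace(thing, camera): "mask" (384x512 bool, what is visible of it).
- finder.tip_of(thing, camera): "location" ([x, y, z] in m, in world coordinates, good to about 4 mm: a listed point, or the origin of a listed thing).
The state is a dict: "time": time; "q": joint angles; "joint_velocities": joint speeds; "joint_torque": joint torques, N m; "tcp_pos": TCP position; "ee_rot": TCP orientation; "force": force on the tool from outside, world axes, zero at the start; "torque": the same for the moment, N m; "gripper_width": opening from 0.0 (shut) to 1.0 (fully open); "finger_force": force on a finger pad.
Only numpy, scipy, OpenCV 4.12 (cv2) and the standard library are available. Lean on these libraries where they do the work, as an engineer would, in place of code of your own. Each camera call takes 0.05 s, during which the arm holds its last target. There are 200 camera calls.

## Working session

There is one attempt and no reset: what is moved stays moved. The work goes in short steps, Python scripts to look and compute and a tool call to move; the robot and the scene stay as the last step left them, time stands still between calls to the robot, and variables do not carry over. Pictures are saved under pics/ and viewed, at most 10 in all, crops included, and the job is handed in when it is done.

Besides the shell and the picture viewer there is one more tool, called after "Emit:" as name(argument=value, ...) on one line, values as JSON. servo_tool: Moves the arm, as the interface text tells. Its arguments: {"type":"object","properties":{"targets":{"type":"array","items":{"type":"array","items":{"type":"number"}}},"gripper":{"type":"number"},"force":{"type":"number"}},"required":["targets"]}

```bash
mkdir -p pics; ls; cat > h.py <<'E'
import numpy as np, cv2
from station import sense, optics, workorder, finder
def grab(n,save=None):
    f=optics.grab_frame(n)
    if save: cv2.imwrite('pics/'+save,cv2.cvtColor(f['frame'],cv2.COLOR_RGB2BGR))
    return f
def proj(f,p):
    return cv2.projectPoints(np.array(p,float).reshape(-1,3),np.array(f['rvec'],float),np.array(f['tvec'],float),np.array(f['camera_matrix'],float),None)[0].reshape(-1,2)
def ray(f,uv):
    R=cv2.Rodrigues(np.array(f['rvec'],float))[0];t=np.array(f['tvec'],float)
    d=R.T@np.linalg.inv(f['camera_matrix'])@np.array([uv[0],uv[1],1.]);return -R.T@t,d/np.linalg.norm(d)
def onz(f,uv,z):
    c,d=ray(f,uv);return c+d*(z-c[2])/d[2]
def tri(rs):
    A=0;b=0
    for c,d in rs:
        P=np.eye(3)-np.outer(d,d);A=A+P;b=b+P@c
    return np.linalg.solve(A,b)
E
python3 - <<'E'
from h import *
np.set_printoptions(precision=4,suppress=True)
fs={n:grab(n,n+'0.png') for n in('scene','top')}
for n in fs:
  for t in('vee_fixture','vee_seat','ramp_lip','spindle','clamp_hinge','clamp_bar'):
    print(n,t,[(np.round(r['location'],4),round(r['p'],2)) for r in finder.tip_of(t,n)][:4])
a=cv2.imread('pics/scene0.png');b=cv2.imread('pics/top0.png')
cv2.imwrite('pics/both.png',cv2.resize(np.vstack([a,b]),(800,1200))[:]);
E
```

```text
pics
scene vee_fixture [(array([ 0.3321, -0.1075,  0.0043]), 0.97), (array([ 0.3882,  0.3156, -0.0013]), 0.87), (array([ 0.5587,  0.0658, -0.0006]), 0.64)]
scene vee_seat [(array([ 0.3305, -0.0991,  0.0564]), 0.9), (array([0.3866, 0.3118, 0.0475]), 0.81), (array([0.5632, 0.0655, 0.0462]), 0.78), (array([0.5632, 0.0498, 0.048 ]), 0.71)]
scene ramp_lip [(array([0.5606, 0.0471, 0.0477]), 0.91), (array([0.386 , 0.3032, 0.0441]), 0.89), (array([ 0.3305, -0.1158,  0.0419]), 0.59), (array([ 0.627 , -0.1045, -0.0026]), 0.35)]
scene spindle [(array([0.5374, 0.0015, 0.0545]), 0.63)]
scene clamp_hinge [(array([0.5767, 0.1191, 0.0816]), 0.87), (array([0.538 , 0.0038, 0.0553]), 0.72), (array([0.4129, 0.3637, 0.0827]), 0.66), (array([ 0.3258, -0.0462,  0.0855]), 0.55)]
scene clamp_bar [(array([0.5793, 0.1445, 0.2107]), 0.97), (array([ 0.3349, -0.1717,  0.0801]), 0.78), (array([0.3597, 0.245 , 0.0829]), 0.65)]
top vee_fixture [(array([ 0.563 ,  0.0654, -0.0021]), 0.97), (array([ 0.3885,  0.3107, -0.0015]), 0.91), (array([ 0.3314, -0.1063, -0.0001]), 0.58)]
top vee_seat [(array([ 0.3267, -0.0992,  0.0472]), 0.88), (array([0.5622, 0.0617, 0.0514]), 0.82), (array([0.3907, 0.3126, 0.0463]), 0.59)]
top ramp_lip [(array([ 0.3355, -0.1143,  0.0435]), 0.86), (array([0.5643, 0.0501, 0.0412]), 0.67), (array([0.3844, 0.2989, 0.0427]), 0.56)]
top spindle [(array([0.5423, 0.0043, 0.0535]), 0.63)]
top clamp_hinge [(array([0.412 , 0.3655, 0.0797]), 0.93), (array([0.5747, 0.1157, 0.0811]), 0.83), (array([ 0.3227, -0.0479,  0.082 ]), 0.81)]
top clamp_bar [(array([ 0.3351, -0.1775,  0.078 ]), 0.8), (array([0.363 , 0.2466, 0.0754]), 0.72), (array([0.5752, 0.14  , 0.2092]), 0.56), (array([0.5706, 0.1171, 0.083 ]), 0.5)]
```

View pics/scene0.png

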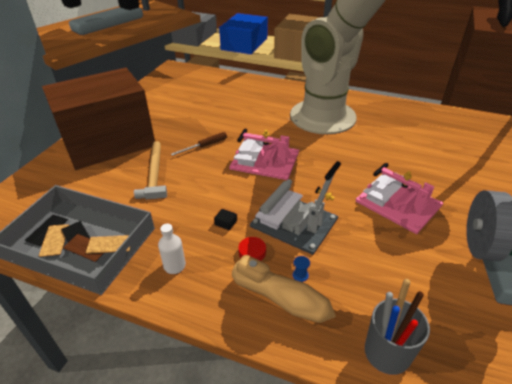

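View pics/top0.png

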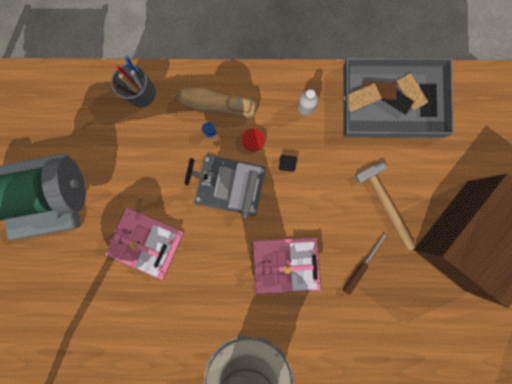

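Scene: the grey steel fixture stands at about (300,215) in the scene view and (230,185) in the top view. Its clamp bar is raised at top-view (190,172), and the ramp with the spindle is on the right at about (245,190). The pink ones are decoys. Next I'll move the wrist camera over it.

```bash
python3 - <<'E'
from h import *
from scipy.spatial.transform import Rotation as R
np.set_printoptions(precision=4,suppress=True)
s=sense();M=R.from_quat(s['ee_rot']).as_matrix();print(s['tcp_pos'],M,s['time'],s['gripper_width'])
a=np.arctan2(0.1174-0.0486,0.5757-0.5625);print('fix ang',a)
fx=np.array([np.cos(a),np.sin(a),0]);fy=np.array([-fx[1],fx[0],0])
ty=M[:,1];print('tool y ang',np.arctan2(ty[1],ty[0]),'fy ang',np.arctan2(fy[1],fy[0]))
tgt=np.array([0.5607,0.065,0])-0.06*fx;print(tgt,(M.T@(np.array([tgt[0],tgt[1],0.34])-s['tcp_pos'])))
f=grab('wrist');R_=cv2.Rodrigues(f['rvec'])[0];print('cam in tool',M.T@(-R_.T@f['tvec']-s['tcp_pos']),'axes in tool',M.T@R_.T)
E
```

```text
[0.3243 0.6484 0.2313] [[-0.8944  0.4473  0.0001]
 [ 0.4473  0.8944  0.0001]
 [-0.      0.0001 -1.    ]] 0.7 1.0000431722606211
fix ang 1.3812393521985833
tool y ang 1.1070239224387424 fy ang 2.95203567899348
[0.5494 0.0061 0.    ] [-0.4886 -0.4738 -0.1087]
cam in tool [ 0.0734  0.0002 -0.1431] axes in tool [[ 0.0015 -0.9581 -0.2865]
 [ 1.      0.0016 -0.0004]
 [ 0.0009 -0.2865  0.9581]]
```

Emit:
servo_tool(targets=[[-0.026,-0.026,-0.009,0],[-0.026,-0.026,-0.009,0],[-0.026,-0.026,-0.009,0],[-0.026,-0.026,-0.009,0],[-0.026,-0.026,-0.009,0],[-0.026,-0.026,-0.009,0],[-0.026,-0.026,-0.009,0],[-0.026,-0.026,-0.009,0],[-0.026,-0.026,-0.009,0],[-0.026,-0.026,-0.009,0],[-0.026,-0.026,-0.009,0],[-0.026,-0.026,-0.009,0]], gripper=0.7, force=20)

```text
time: 1.75
tcp_pos: [0.4641, 0.228, 0.3401]
ee_rot: [0.23, 0.973, 0.0, 0.0]
force: [0.7, 0.2, -0.5]
gripper_width: 0.3
finger_force: 0.0
```

Emit:
servo_tool(targets=[[-0.026,-0.02,0,0],[-0.026,-0.02,0,0],[-0.026,-0.02,0,0],[-0.026,-0.02,0,0],[-0.026,-0.02,0,0]])

```text
time: 2.17
tcp_pos: [0.5358, 0.0806, 0.3397]
ee_rot: [0.23, 0.973, 0.0, 0.0]
force: [0.5, 0.5, 0.1]
gripper_width: 0.3
finger_force: 0.0
```

Emit:
servo_tool(targets=[[0,0,0,0.118],[0,0,0,0.118],[0,0,0,0.118],[0,0,0,0.118],[0,0,0,0.118],[0,0,0,0.118],[0,0,0,0.118],[0,0,0,0.118],[0,0,0,0.118],[0,0,0,0.118],[0,0,0,0.117],[0,0,0,0]])

```text
time: 3.17
tcp_pos: [0.5353, 0.0824, 0.3394]
ee_rot: [0.773, 0.635, 0.0, 0.0]
force: [-0.9, 0.8, -0.1]
gripper_width: 0.303
finger_force: 0.0
```

```bash
python3 - <<'E'
from h import *
np.set_printoptions(precision=4,suppress=True)
f=grab('wrist','w1.png')
for t in('vee_fixture','vee_seat','ramp_lip','spindle','clamp_hinge','clamp_bar'):
    print(t,[(np.round(r['location'],4),round(r['p'],2),proj(f,r['location']).round(0).tolist()) for r in finder.tip_of(t,'wrist')][:3])
im=cv2.imread('pics/w1.png');cv2.imwrite('pics/w1b.png',cv2.resize(im,(800,600),interpolation=cv2.INTER_CUBIC))
E
```

```text
vee_fixture [(array([0.5596, 0.0658, 0.0004]), 0.96, [[272.0, 155.0]]), (array([ 0.333 , -0.1065, -0.0009]), 0.68, [[153.0, 285.0]])]
vee_seat [(array([0.5634, 0.0663, 0.0505]), 0.95, [[277.0, 161.0]]), (array([0.7972, 0.0972, 0.0003]), 0.71, [[439.0, 100.0]]), (array([ 0.3323, -0.1049,  0.0504]), 0.57, [[143.0, 303.0]])]
ramp_lip [(array([ 0.3309, -0.1181,  0.0426]), 0.81, [[146.0, 307.0]]), (array([0.5589, 0.0477, 0.0386]), 0.61, [[276.0, 173.0]])]
spindle [(array([0.5444, 0.0073, 0.0579]), 0.86, [[271.0, 208.0]]), (array([0.5606, 0.0477, 0.0424]), 0.25, [[277.0, 174.0]])]
clamp_hinge [(array([ 0.3278, -0.0446,  0.0829]), 0.7, [[119.0, 279.0]]), (array([ 0.6268, -0.1064, -0.0014]), 0.59, [[334.0, 253.0]])]
clamp_bar [(array([0.5723, 0.143 , 0.2101]), 0.71, [[285.0, 102.0]]), (array([0.3595, 0.2417, 0.0818]), 0.71, [[68.0, 46.0]])]
```

View pics/w1b.png

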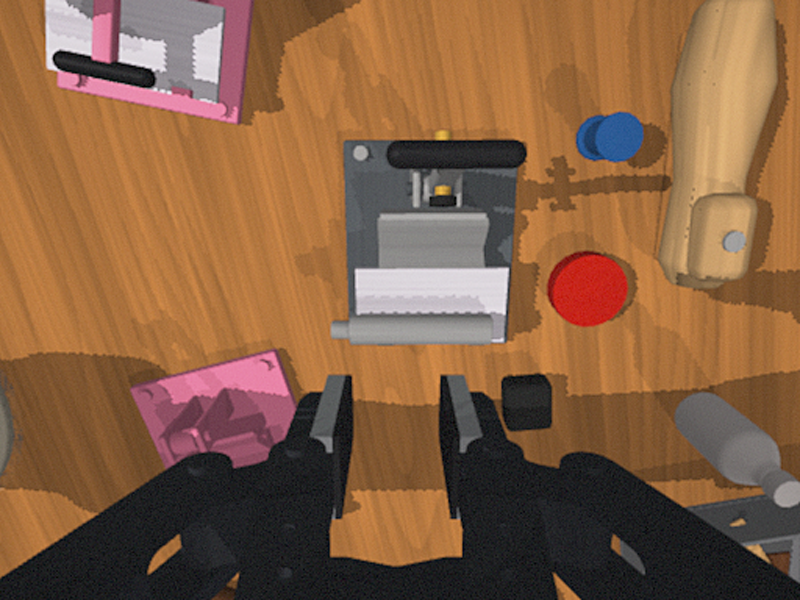

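The wrist view is well aligned. The ramp lip edge runs from (355,268) to (510,266), the spindle lies across at y≈329 from x≈332 to 505, and the bar is at (455,154), with the tin, heel block and spool all clear. Next I'll fit the fixture pose.

```bash
cat > fit.py <<'E'
from h import *
from scipy.optimize import least_squares
from scipy.spatial.transform import Rotation as R
np.set_printoptions(precision=4,suppress=True)
f=grab('wrist')
px=np.array([[355,268],[510,266],[379,213],[488,212]])/1.5625
P=np.array([[-14,65,44],[-14,-65,44],[24,45,54],[24,-45,54]])/1e3
def W(p,X):
    c,s=np.cos(p[2]),np.sin(p[2]);return X@np.array([[c,s,0],[-s,c,0],[0,0,1]])+[p[0],p[1],0]
r=least_squares(lambda p:(proj(f,W(p,P))-px).ravel(),[.56,.065,1.38]);print(r.x,r.fun)
s=sense();M=R.from_quat(s['ee_rot']).as_matrix();fx=np.array([np.cos(r.x[2]),np.sin(r.x[2]),0]);fy=np.array([-fx[1],fx[0],0])
print('tool x ang',np.arctan2(M[1,0],M[0,0]))
o=np.array([r.x[0],r.x[1],0])
loc=lambda w:np.array([(w-o)@fx,(w-o)@fy,w[2]])
print('tcp in fix',loc(s['tcp_pos']))
for u in([350,316],[350,344],[491,315],[491,343],[332,330],[505,330]):print(u,loc(onz(f,np.array(u)/1.5625,.0545)))
E
python3 fit.py
```

```text
[0.5641 0.0703 1.3958] [ 0.2891 -3.6626 -0.399  -3.5154 -0.8096  3.4611  0.9148  3.2502]
tool x ang 1.3818226498837571
tcp in fix [0.0066 0.0304 0.3393]
[350, 316] [-0.0583  0.0704  0.0545]
[350, 344] [-0.0837  0.0713  0.0545]
[491, 315] [-0.0588 -0.0495  0.0545]
[491, 343] [-0.0842 -0.0505  0.0545]
[332, 330] [-0.0707  0.0863  0.0545]
[505, 330] [-0.0724 -0.062   0.0545]
```

```bash
sed -i "s/(proj(f,W(p,P))-px).ravel()/((proj(f,W(p,P))-px)*[[1,1],[1,1],[1,0],[1,0]]).ravel()/" fit.py; python3 fit.py
```

```text
[0.5633 0.0655 1.3973] [ 0.4719  0.0178 -0.5195 -0.0115 -0.7243  0.      0.7696  0.    ]
tool x ang 1.3814950469400678
tcp in fix [0.0115 0.0304 0.3393]
[350, 316] [-0.0533  0.0705  0.0545]
[350, 344] [-0.0787  0.0715  0.0545]
[491, 315] [-0.054  -0.0493  0.0545]
[491, 343] [-0.0794 -0.0503  0.0545]
[332, 330] [-0.0657  0.0864  0.0545]
[505, 330] [-0.0677 -0.0618  0.0545]
```

Emit:
servo_tool(targets=[[-0.028,0.007,0.02,-0.01],[-0.028,0.007,0.03,0],[-0.028,0.007,0.03,0],[-0.0275,0.007,0.03,0],[0,0,0.03,0],[0,0,0.03,0],[0,0,0.03,0],[0,0,0.02,0],[0,0,0.02,0],[0,0,0,0],[0,0,0,0]])

```text
time: 4.53
tcp_pos: [0.5423, -0.0327, 0.0988]
ee_rot: [0.768, 0.641, -0.001, -0.001]
force: [0.7, -0.2, 0.8]
gripper_width: 0.301
finger_force: 0.0
```

```bash
cat > where.py <<'E'
from h import *
from scipy.spatial.transform import Rotation as R
import sys
np.set_printoptions(precision=4,suppress=True)
a=1.391;o=np.array([.5633,.0655,0]);fx=np.array([np.cos(a),np.sin(a),0]);fy=np.array([-fx[1],fx[0],0])
s=sense();M=R.from_quat(s['ee_rot']).as_matrix();d=s['tcp_pos']-o
print('tcp fix',d@fx,d@fy,d[2],'yaw',np.arctan2(M[1,0],M[0,0]),'F',fx@s['force'],fy@s['force'],s['force'][2],'t',s['time'])
if len(sys.argv)>1:
    f=grab('wrist',sys.argv[1]);im=cv2.imread('pics/'+sys.argv[1]);cv2.imwrite('pics/'+sys.argv[1],cv2.resize(im,(800,600)))
E
python3 where.py w2.png
```

```text
tcp fix -0.10042887266215401 0.0031319152690287414 0.09877646148710642 yaw 1.3907258603282775 F -0.07425387269361025 -0.708967209867282 0.7833317486639726 t 4.5333
```

View pics/w2.png

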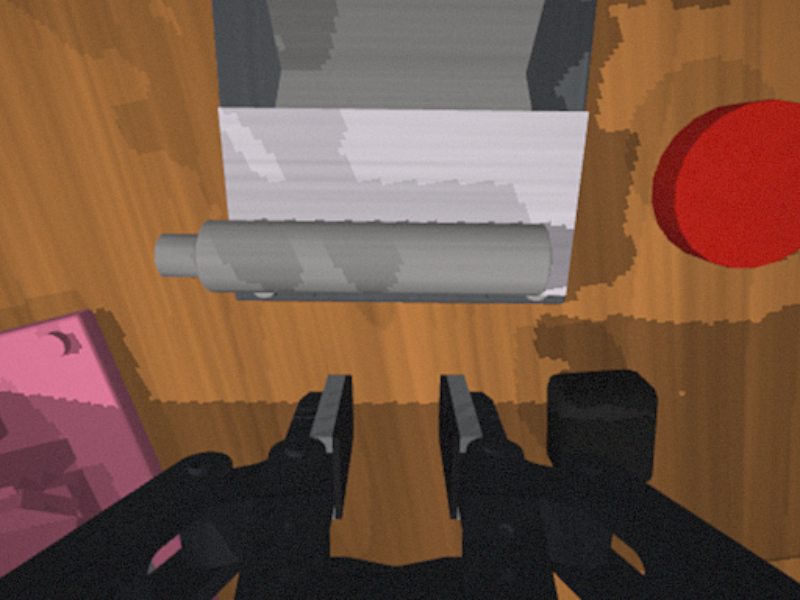

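Spindle and lip are parallel, both tilted about 0.011 against the tool, and the heel block is clear. I'll undo the small yaw and go down.

Emit:
servo_tool(targets=[[0,0,0.017,0.01],[0,0,0.017,0],[0,0,0.017,0],[0,0,0,0],[0.004,0,0,0],[0.003,0,0,0],[0.002,0,0,0],[0.002,0,0,0],[0.002,0,0,0],[0.002,0,0,0]])

```text
time: 5.42
tcp_pos: [0.5458, -0.0177, 0.0489]
ee_rot: [0.771, 0.637, 0.0, 0.0]
force: [0.5, -0.7, 1.0]
gripper_width: 0.305
finger_force: 0.6
```

```bash
python3 where.py w3.png
```

```text
tcp fix -0.0849687076780829 0.0023464778136246082 0.04888282753439658 yaw 1.3809183575576576 F -0.6357472815791323 -0.6626049624283857 1.0167480621653886 t 5.4167
```

View pics/w3.png

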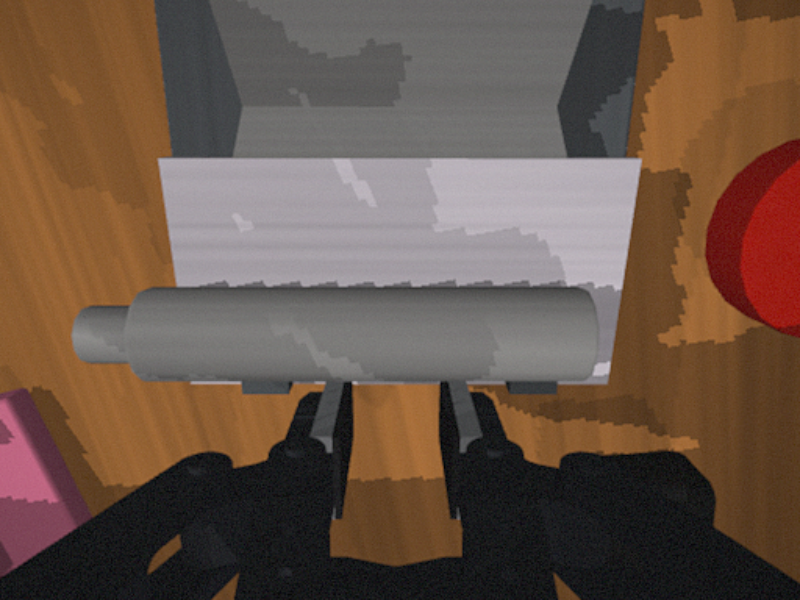

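Contact is imminent and it's well aligned. The spindle sits about 10 mm towards +y (image left), so I'll shift the fingers 8 mm that way and push.

Emit:
servo_tool(targets=[[-0.003,-0.004,-0.002,0],[0,-0.004,0,0],[0.003,0,0,0],[0.003,0,0,0],[0.003,0,0,0],[0.003,0,0,0],[0.003,0,0,0],[0.003,0,0,0],[0.003,0,0,0],[0.003,0,0,0],[0.003,0,0,0],[0.002,0,0,0]])

```text
time: 6.47
tcp_pos: [0.5426, 0.0098, 0.0503]
ee_rot: [0.771, 0.637, 0.0, -0.0]
force: [0.2, -0.4, 0.1]
gripper_width: 0.299
finger_force: 0.4
```

```bash
python3 where.py w4.png
```

```text
tcp fix -0.05848619769030736 0.010389748391352501 0.05026265639810262 yaw 1.3812156768022603 F -0.33145286135045954 -0.23496889933711132 0.07790616913203291 t 6.4667
```

View pics/w4.png

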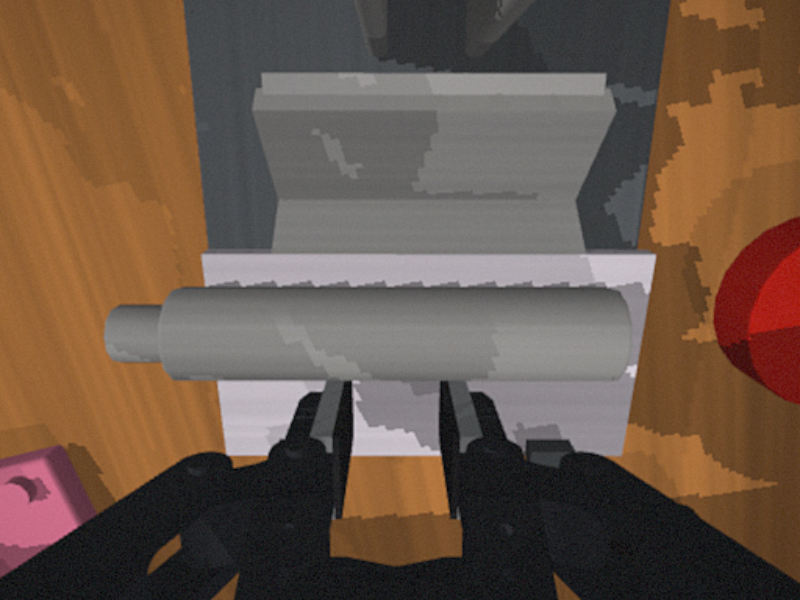

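The spindle is rolling square, its front edge about 35 px short of the lip (y≈254). Now I'll push it over.

Emit:
servo_tool(targets=[[0.003,0,0,0],[0.003,0,0,0],[0.003,0,0,0],[0.003,0,0,0],[0.003,0,0,0],[0.003,0,0,0],[0.002,0,0,0],[0.002,0,0,0],[0.002,0,0,0],[0,0,0,0],[0,0,0,0],[0,0,0,0]])

```text
time: 7.52
tcp_pos: [0.5471, 0.0328, 0.0503]
ee_rot: [0.771, 0.637, -0.0, 0.0]
force: [0.0, -0.7, 0.3]
gripper_width: 0.296
finger_force: 0.0
```

```bash
python3 where.py w5.png
```

```text
tcp fix -0.03512315334240691 0.010128427817223581 0.05030169137270807 yaw 1.3807856689247797 F -0.6725523149622545 -0.14203374642465122 0.32622881333708453 t 7.5167
```

View pics/w5.png

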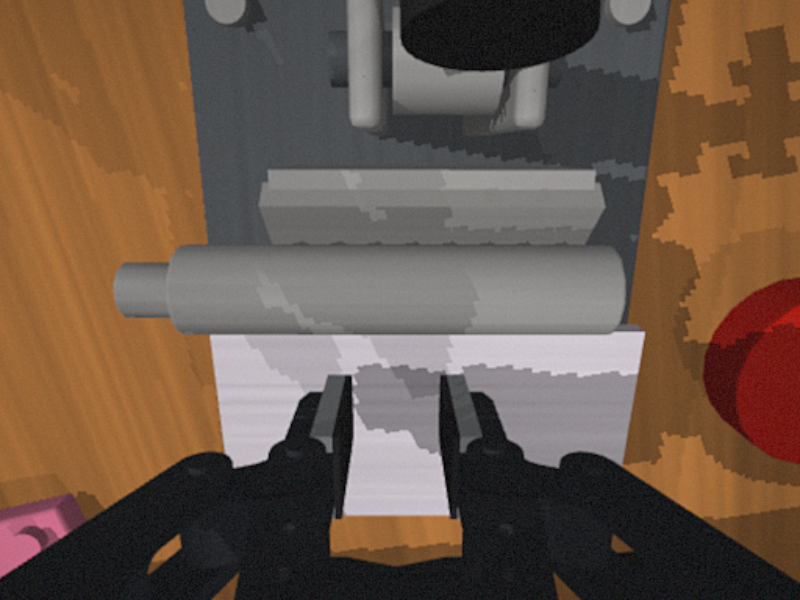

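The spindle has dropped into the vee, square, with its body spanning 170–625 px and a gap to the fingers at y≈375. I'll withdraw, rise, and pass over to behind the cross-bar.

Emit:
servo_tool(targets=[[-0.01,0,0,0],[-0.01,0,-0.01,0],[0,0,-0.035,0],[0,0,-0.035,0],[0,0,-0.035,0],[0,0,-0.035,0],[0,0,-0.035,0],[0,0,-0.035,0],[0,0,-0.03,0],[0,0,0,0],[0,0,0,0]], gripper=0.6)

```text
time: 8.48
tcp_pos: [0.5435, 0.0118, 0.3024]
ee_rot: [0.771, 0.636, 0.002, 0.001]
force: [-1.4, -0.2, -0.3]
gripper_width: 0.401
finger_force: 0.0
```

```bash
sed -i 's/a=1.391/a=1.381/' where.py; cat > bar.py <<'E'
from where import *
loc=lambda w:np.array([(w-o)@fx,(w-o)@fy,w[2]])
for n in('wrist','top','scene'):
    grab(n)
    for t in('clamp_bar','spindle','vee_seat','clamp_hinge'):
        print(n,t,[(loc(np.array(r['location'])),round(r['p'],2)) for r in finder.tip_of(t,n) if np.linalg.norm(np.array(r['location'])[:2]-o[:2])<.2])
E
python3 bar.py
```

```text
tcp fix -0.05647615827218923 0.009354362491927348 0.30244046676857317 yaw 1.3794619991138903 F -0.4754478139777216 1.312739340178272 -0.31741474407661496 t 8.4833
wrist clamp_bar []
wrist spindle [(array([0.004 , 0.0097, 0.0512]), 0.98)]
wrist vee_seat [(array([-0.0044,  0.0021,  0.0502]), 0.9)]
wrist clamp_hinge [(array([0.0552, 0.0021, 0.0829]), 0.74)]
top clamp_bar []
top spindle []
top vee_seat []
top clamp_hinge []
scene clamp_bar [(array([ 0.0797, -0.0018,  0.2095]), 0.64)]
scene spindle [(array([-0.0025,  0.0099,  0.0493]), 0.64)]
scene vee_seat []
scene clamp_hinge [(array([ 0.0563, -0.0025,  0.0815]), 0.98)]
```

Emit:
servo_tool(targets=[[0.028,0.003,0,0],[0.028,0.003,0,0],[0.028,0.003,0,0],[0.028,0,0,0],[0.028,0,0,0],[0.03,0,0,0],[0,0,0.03,0],[0,0,0.03,0],[0,0,0.03,0],[0,0,0.015,0],[0,0,0,0],[0,0,0,0]])

```text
time: 10.23
tcp_pos: [0.5841, 0.1783, 0.195]
ee_rot: [0.771, 0.637, -0.001, -0.0]
force: [1.2, 0.0, 0.9]
gripper_width: 0.401
finger_force: 0.0
```

```bash
python3 - <<'E'
import where
from where import *
f=grab('scene','s2.png');u=proj(f,s['tcp_pos'])[0].astype(int);print(u)
im=cv2.imread('pics/s2.png');x,y=230,130
cv2.imwrite('pics/s2c.png',cv2.resize(im[y:y+130,x:x+150],(750,600-0),interpolation=cv2.INTER_CUBIC))
E
```

```text
tcp fix 0.11467969377080202 0.0008271480841990649 0.19497478458756673 yaw 1.3806276411557605 F 0.24155019727044036 -1.138782512043253 0.8549820937739835 t 10.2333
[346 179]
```

View pics/s2c.png

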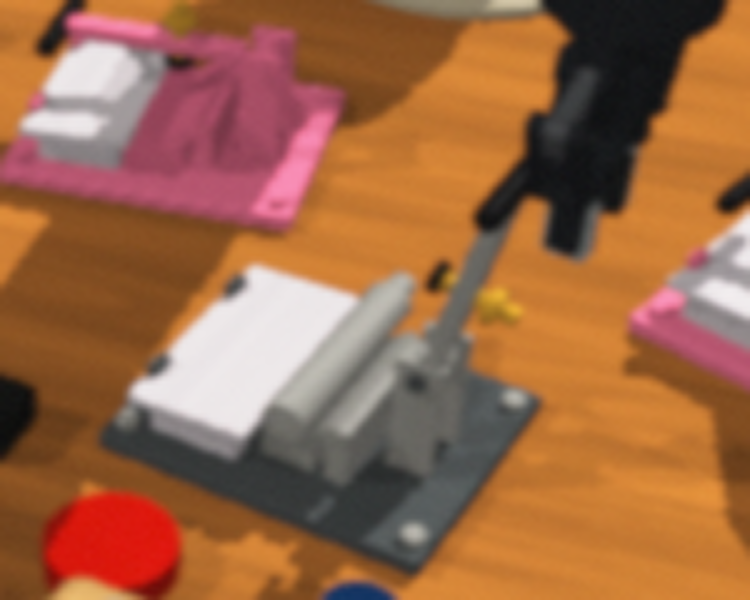

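Scene crop: the spindle is seated in the vee, and the fingers are behind the cross-bar at (570,230), straddling the arm. Now I'll swing it over along the arc.

Emit:
servo_tool(targets=[[-0.008,0,-0.001,0],[-0.008,0,-0.001,0],[-0.008,0,-0.001,0],[-0.008,0,-0.001,0],[-0.009,0,0,0],[-0.009,0,0.001,0],[-0.009,0,0.001,0],[-0.009,0,0.001,0],[-0.009,0,0.001,0],[-0.009,0,0.003,0],[-0.009,0,0.004,0],[-0.009,0,0.004,0]])

```text
time: 11.28
tcp_pos: [0.5642, 0.0752, 0.1838]
ee_rot: [0.771, 0.637, -0.0, -0.0]
force: [0.8, 3.4, 1.3]
gripper_width: 0.405
finger_force: 1.7
```

Emit:
servo_tool(targets=[[-0.008,0,0.004,0],[-0.007,0,0.005,0],[-0.007,0,0.005,0],[-0.006,0,0.005,0],[0,0,0,0]])

```text
time: 11.7
tcp_pos: [0.5583, 0.0468, 0.1641]
ee_rot: [0.772, 0.636, -0.001, -0.0]
force: [0.7, -0.4, 0.8]
gripper_width: 0.399
finger_force: 0.0
```

```bash
python3 bar.py
```

```text
tcp fix -0.01925777876824403 0.001369772769817582 0.16412606934879176 yaw 1.3791683182923056 F -0.29446813460976257 -0.7801775239816174 0.7662447450826728 t 11.7
wrist clamp_bar [(array([-0.0414,  0.0026,  0.1729]), 0.69)]
wrist spindle [(array([0.0041, 0.0085, 0.0522]), 0.83)]
wrist vee_seat []
wrist clamp_hinge [(array([0.0537, 0.0015, 0.0808]), 0.8)]
top clamp_bar [(array([-0.0362,  0.0015,  0.172 ]), 0.39)]
top spindle []
top vee_seat [(array([-0.0034, -0.0003,  0.0481]), 0.61)]
top clamp_hinge []
scene clamp_bar [(array([-0.0392,  0.0014,  0.1755]), 0.57)]
scene spindle [(array([0.0003, 0.016 , 0.0479]), 0.7)]
scene vee_seat [(array([ 0.0003, -0.0027,  0.0465]), 0.79)]
scene clamp_hinge [(array([ 0.0571, -0.0035,  0.0824]), 0.75)]
```

Emit:
servo_tool(targets=[[0.004,0,-0.01,0],[0,0,-0.02,0],[0,0,-0.015,0],[-0.015,0,0,0],[-0.015,0,0,0],[-0.002,0,0.01,0],[0,0,0.008,0],[-0.001,0,0.005,0],[-0.002,0,0.005,0],[-0.002,0,0.005,0],[-0.002,0,0.005,0],[0,0,0,0]])

```text
time: 13.45
tcp_pos: [0.5519, 0.0119, 0.1715]
ee_rot: [0.772, 0.636, -0.001, 0.0]
force: [-1.5, -7.5, 4.6]
gripper_width: 0.401
finger_force: 3.6
```

```bash
python3 bar.py | grep -E 'tcp|bar|scene spindle'; python3 - <<'E'
from h import *
f=grab('scene','s3.png');im=cv2.imread('pics/s3.png');x,y=230,110
cv2.imwrite('pics/s3c.png',cv2.resize(im[y:y+130,x:x+150],(692,600),interpolation=cv2.INTER_CUBIC))
E
```

```text
tcp fix -0.05479747559902617 0.0010828707929555178 0.17151712655478238 yaw 1.3790203761244852 F -7.629009323872988 0.06015626906575851 4.57214926655162 t 13.45
wrist clamp_bar [(array([-0.0472,  0.0063,  0.1669]), 0.75), (array([ 0.001 ,  0.0021, -0.0004]), 0.64)]
top clamp_bar []
scene clamp_bar [(array([-0.0462, -0.0004,  0.165 ]), 0.72)]
scene spindle [(array([-0.0002,  0.012 ,  0.0491]), 0.66)]
```

View pics/s3c.png

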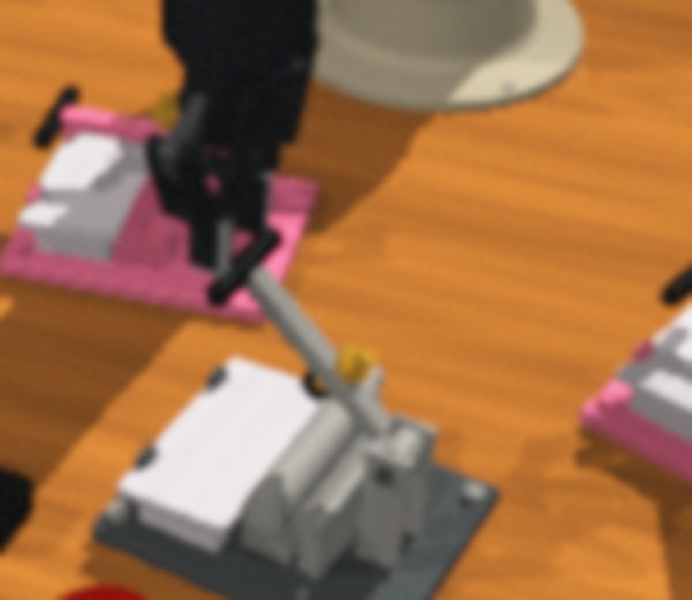

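The fingertips came down on the front edge of the bar. I'll rise, step back about 10 mm towards +x, and press again along the arc.

Emit:
servo_tool(targets=[[0,0,-0.012,0],[0.011,0,-0.004,0],[0,0,0.01,0],[0,0,0.005,0],[-0.002,0,0.006,0],[-0.002,0,0.006,0],[-0.003,0,0.006,0],[-0.003,0,0.006,0],[-0.003,0,0.006,0],[-0.003,0,0.006,0],[0,0,0,0]])

```text
time: 15.17
tcp_pos: [0.5508, 0.0089, 0.1357]
ee_rot: [0.771, 0.637, -0.001, -0.0]
force: [0.1, 0.4, 0.3]
gripper_width: 0.397
finger_force: 0.0
```

```bash
python3 bar.py | grep -E 'tcp|bar|spindle'
```

```text
tcp fix -0.057916352340600816 0.0015641055200651703 0.1356932247421149 yaw 1.380117503943686 F 0.3698778717895791 0.00910139746636652 0.2763828549601578 t 15.1667
wrist clamp_bar [(array([-0.0704,  0.0053,  0.1319]), 0.84)]
wrist spindle [(array([0.0013, 0.0016, 0.0006]), 0.15)]
top clamp_bar []
top spindle []
scene clamp_bar [(array([-0.0674,  0.0014,  0.1269]), 0.92)]
scene spindle [(array([0.0001, 0.0152, 0.0471]), 0.6)]
```

Emit:
servo_tool(targets=[[-0.008,0,-0.005,0],[0,0,0.004,0],[-0.001,0,0.005,0],[-0.001,0,0.005,0],[-0.001,0,0.005,0],[-0.001,0,0.005,0],[0,0,0.004,0],[0,0,0,0],[0,0,0,0]])

```text
time: 16.67
tcp_pos: [0.549, -0.0017, 0.1137]
ee_rot: [0.771, 0.637, -0.0, -0.001]
force: [-0.3, -0.4, 0.3]
gripper_width: 0.403
finger_force: 0.0
```

```bash
python3 bar.py | grep -E 'tcp|bar|spindle'
```

```text
tcp fix -0.06871743208244326 0.0013282277414276877 0.11365938391100551 yaw 1.3812395107768127 F -0.4170473346430253 0.21442216503767458 0.29675965037917457 t 16.6667
wrist clamp_bar [(array([-0.0781,  0.0053,  0.1091]), 0.55)]
wrist spindle [(array([0.0037, 0.0113, 0.0505]), 0.82), (array([-0.0415, -0.1461, -0.0008]), 0.71), (array([-0.1564, -0.0987, -0.0005]), 0.56)]
top clamp_bar []
top spindle []
scene clamp_bar [(array([-0.0742,  0.0006,  0.1064]), 0.77)]
scene spindle [(array([0.0021, 0.0105, 0.0476]), 0.78)]
```

Emit:
servo_tool(targets=[[0,0,0.002,0],[-0.001,0,0.002,0],[0,0,0.002,0],[0,0,0.002,0],[0,0,0.002,0],[0,0,0.001,0],[0,0,0.001,0]])

```text
time: 18.0
tcp_pos: [0.5493, -0.0036, 0.1021]
ee_rot: [0.771, 0.637, -0.0, 0.0]
force: [0.8, -1.6, 3.2]
gripper_width: 0.397
finger_force: 1.6
```

Emit:
servo_tool(targets=[[0,0,0.001,0],[0,0,0.001,0]])

```text
time: 18.17
tcp_pos: [0.5493, -0.0034, 0.1002]
ee_rot: [0.771, 0.637, -0.0, 0.0]
force: [-1.2, -1.3, 3.2]
gripper_width: 0.4
finger_force: 1.6
```

Emit:
servo_tool(targets=[[0,0,0.001,0],[0,0,0.001,0]])

```text
time: 18.33
tcp_pos: [0.5493, -0.0032, 0.0982]
ee_rot: [0.771, 0.637, 0.0, 0.0]
force: [-0.2, -1.5, 3.0]
gripper_width: 0.402
finger_force: 1.5
```

Emit:
servo_tool(targets=[[0,0,0.001,0],[0,0,0.001,0]])

```text
time: 18.5
tcp_pos: [0.5493, -0.0032, 0.0962]
ee_rot: [0.771, 0.637, 0.0, 0.0]
force: [-0.3, -1.4, 3.4]
gripper_width: 0.397
finger_force: 1.5
```

Emit:
servo_tool(targets=[[0,0,0.001,0],[0,0,0.001,0]])

```text
time: 18.67
tcp_pos: [0.5492, -0.0033, 0.0942]
ee_rot: [0.771, 0.637, -0.0, -0.0]
force: [-1.0, -1.6, 3.7]
gripper_width: 0.4
finger_force: 1.5
```

Emit:
servo_tool(targets=[[0,0,0.001,0],[0,0,0.001,0]])

```text
time: 18.83
tcp_pos: [0.5493, -0.0032, 0.0922]
ee_rot: [0.771, 0.637, -0.0, -0.0]
force: [0.1, -2.3, 3.4]
gripper_width: 0.402
finger_force: 1.5
```

Emit:
servo_tool(targets=[[0,0,0.001,0],[0,0,0.001,0]])

```text
time: 19.0
tcp_pos: [0.5493, -0.0032, 0.0902]
ee_rot: [0.771, 0.637, 0.0, 0.0]
force: [-1.0, -1.7, 2.9]
gripper_width: 0.4
finger_force: 1.5
```

Emit:
servo_tool(targets=[[0,0,0.001,0],[0,0,0.001,0]])

```text
time: 19.17
tcp_pos: [0.5493, -0.0032, 0.0882]
ee_rot: [0.771, 0.637, -0.0, 0.0]
force: [-0.3, -1.3, 3.5]
gripper_width: 0.4
finger_force: 1.4
```

Emit:
servo_tool(targets=[[0,0,0.001,0],[0,0,0.001,0]])

```text
time: 19.33
tcp_pos: [0.5493, -0.0032, 0.0862]
ee_rot: [0.771, 0.637, -0.0, 0.0]
force: [0.4, -2.1, 2.7]
gripper_width: 0.398
finger_force: 1.4
```

Emit:
servo_tool(targets=[[0,0,0.001,0],[0,0,0.001,0]])

```text
time: 19.5
tcp_pos: [0.5493, -0.0032, 0.0842]
ee_rot: [0.771, 0.637, -0.0, -0.0]
force: [-0.8, -2.7, 3.6]
gripper_width: 0.397
finger_force: 1.4
```

Emit:
servo_tool(targets=[[0,0,0.001,0],[0,0,0.001,0]])

```text
time: 19.67
tcp_pos: [0.5493, -0.0033, 0.0823]
ee_rot: [0.771, 0.637, 0.0, 0.0]
force: [-1.9, -1.3, 11.3]
gripper_width: 0.404
finger_force: 5.6
```

Contact felt, at 11 N. I'll hold a moment and then release.

Emit:
servo_tool(targets=[[0,0,0,0],[0,0,0,0],[0,0,0,0],[0,0,0,0],[0,0,0,0]])

```text
time: 20.08
tcp_pos: [0.5493, -0.0033, 0.0824]
ee_rot: [0.771, 0.637, 0.0, 0.0]
force: [-1.3, -1.6, 4.8]
gripper_width: 0.401
finger_force: 2.6
```

Emit:
servo_tool(targets=[[0,0,0.0003,0]])

```text
time: 20.17
tcp_pos: [0.5493, -0.0033, 0.0823]
ee_rot: [0.771, 0.637, 0.0, 0.0]
force: [-1.3, -1.8, 11.1]
gripper_width: 0.399
finger_force: 5.8
```

Emit:
servo_tool(targets=[[0,0,0,0],[0,0,0,0],[0,0,0,0]])

```text
time: 20.42
tcp_pos: [0.5493, -0.0033, 0.0823]
ee_rot: [0.771, 0.637, 0.0, 0.0]
force: [-2.3, -2.7, 9.1]
gripper_width: 0.402
finger_force: 4.1
```

Emit:
servo_tool(targets=[[0,0,-0.001,0],[0,0,-0.002,0],[0,0,-0.005,0],[0,0,-0.02,0],[0,0,-0.03,0],[0,0,-0.03,0],[0,0,-0.03,0],[-0.03,0,0,0],[-0.03,0,0,0],[0,0,0,0]])

```text
time: 21.25
tcp_pos: [0.5368, -0.0672, 0.2013]
ee_rot: [0.773, 0.635, -0.0, 0.001]
force: [-1.3, 0.3, 0.4]
gripper_width: 0.399
finger_force: 0.0
```

```bash
python3 bar.py | grep -E 'tcp|bar|spindle'; python3 - <<'E'
from h import *
f=grab('scene','s4.png');im=cv2.imread('pics/s4.png');x,y=230,130
cv2.imwrite('pics/s4c.png',cv2.resize(im[y:y+130,x:x+150],(692,600),interpolation=cv2.INTER_CUBIC))
E
```

```text
tcp fix -0.1353084214144431 0.0009438649097080343 0.20133353390164677 yaw 1.3758716687478825 F 0.04036333613325274 1.2986155620309792 0.3594036286236082 t 21.25
wrist clamp_bar [(array([-0.0776,  0.0007,  0.0775]), 0.92)]
wrist spindle [(array([0.0041, 0.0116, 0.051 ]), 0.63)]
top clamp_bar []
top spindle [(array([-0.0008,  0.0089,  0.0447]), 0.87)]
scene clamp_bar [(array([-0.0764,  0.0016,  0.0762]), 0.95)]
scene spindle [(array([-0.0004,  0.0153,  0.047 ]), 0.75), (array([ 0.0019,  0.0002, -0.0003]), 0.59)]
```

View pics/s4c.png

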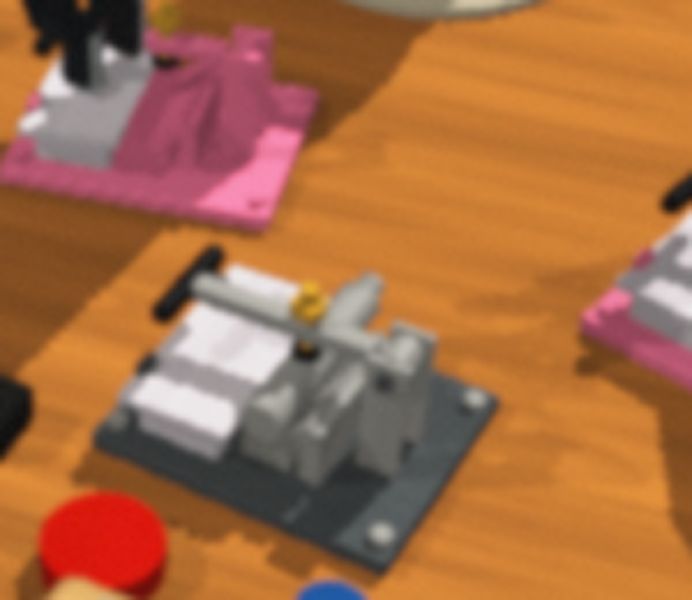

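The arm is level with the pad on the seated spindle at (305,352), the fingers are clear, and the bystanders are unmoved. I'm handing the job in.

```bash
python3 -c "
from h import *
print(workorder.job_done())"
```

```text
the job is handed in; nothing more can be done
None
```

I rolled the spindle up the ramp into the vee, where it settled square and about 10 mm off mid-length, then swung the clamp over and pressed it to a steady 9 N at the bar. The pad was still on the spindle after release, though I had no direct reading of the force left on it. The job is handed in, and no pass/fail result came back.

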